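Clamp a bottle in the ratchet vice

ROBOT

A 7-joint arm with a two-finger parallel gripper is mounted at the origin on a cart in front of the work surface, level with it; the furniture and walls round the work are solid. World frame = base frame: x ahead of the robot, y to its left, z up, the work surface at z = 0. Lengths are in m, angles in rad, forces in N, time in s.
With the tool pointing down it reaches from about 0.4 to 0.875 m from the base axis. Payload 4.4 kg.
Tool frame: the origin (TCP) lies midway between the tips of the shut fingers; the grasp point (between the pads) lies 19 mm behind it; z points along the fingers, y is the line along which they close (so a half turn about z gives the same grasp; the last joint's range is limited). The gripper opens to 85 mm and grips with 20 to 120 N. Pads are 22 mm wide; open, the fingers measure 114 mm over their backs; the gripper's body (76 mm by 85 mm) begins 54 mm behind the grasp point. The pads swing forward as they close: fully open they stand 13 mm farther back than shut.
Start: joints at [1.152, 0.628, 0.038, 1.517, -0.027, 0.996, -0.02], TCP at [0.225, -0.61, 0.231] pointing down, gripper open.
Joint ranges: [-3.06, 3.06], [-0.37, 2.12], [-1.25, 1.32], [0.18, 2.47], [-1.1, 4.24], [0.23, 1.98], [-2.94, 2.94]. Speed limits (rad/s): [2.57, 2.57, 3.14, 3.14, 3.14, 3.14, 3.14].

INTERFACE

Orientations are given as a unit quaternion [w, x, y, z].
In Python, from rig import ctrl gives the robot as it stands. The module is installed in compiled form; this text tells all that it offers.
- The arm moves only by the tool arm_command, never from a script. Its argument "deltas" is a list of rows, each an object of numbers: "x", "y", "z": the shift along the tool's x, y, z in cm; "turn": the turn about the tool's z in rad. A call has 1 to 12 rows; each row is the pose to reach, as a shift and turn from the pose commanded when the call began, along the tool's axes at that moment; what a row does not reach only later rows make up. A row lasts 1/12 s, in which the tool goes at most 41.7 mm and 7.16 degrees, less where a joint would pass 70% of its speed; a pose out of reach is approached as far as the arm can. A call with a gripper value outside its range is refused whole. "gripper" is the opening, from 0 (shut) to 1 (fully open), set as the call begins (left out, the last holds). The fingers move at their own pace and stop on an object; "newtons" is the grip in N (left out, the last holds). Time passes only in rows, so rows that repeat a pose let the fingers close. It gives the time, the measured TCP pose, the force, the opening and the grip force at its end, in the units of the state.
- ctrl.sense(): the state, without advancing time (a new reading comes with each control period).
- ctrl.snapshot(name): name is "scene" or "top" or "wrist"; returns the picture (420x560x3 uint8, red, green, blue); there is no depth.
- ctrl.camera_info(name): a dict with "fovy" (degrees; the focal length in pixels is half the picture's height over the tangent of half this angle, whatever the lens; pixels are square), "cx", "cy" (the principal point, pixels), "eye" and "attitude" of the camera in the world. Camera axes: x right, y down, z forward; pixel columns grow to the right and rows downward; lengths in m; the calibration is good to about 2 mm. A picture is of the moment at which its call begins: read the wrist's pose just before it. camera_info takes no time and is no camera call; for the wrist camera it gives the pose at the moment of the call.
- ctrl.hand_in(): hands the job in; it is judged then, once.
Trained networks look in the newest picture that a camera, given by its name, has taken for a name from the list of things; names that differ only in an ending like _2 or _b are one class to them, and where a whole thing is asked for, a point or a joint stands for the part that bears it (a point fixed in the world has none). Each returns a list of dicts, best first, with "score" (0 to 1); they miss things now and then, are a little off and sometimes report something else, mostly with a low value. They report only what shows in the picture. A call takes as long as a camera call. They do not tell look-alikes from the thing itself.
- ctrl.recognise(camera, label): "rect" ([centre column, centre row, width, height] as shares, 0 to 1, of the picture: columns of its width, rows of its height, round what is visible of it).
- ctrl.place_of(camera, label): "position" ([column, row] as shares, 0 to 1, of the picture: columns of its width, rows of its height: a listed point, or the origin of a listed thing).
The state is a dict: "clock": time; "qpos": joint angles; "dq": joint speeds; "effort": joint torques, N m; "tcp_pos": TCP position; "tcp_rot": TCP orientation; "wrist_force": force on the tool from outside, world axes, zero at the start; "ft_torque": the same for the moment, N m; "finger_gap": finger opening in m; "grip_force": force on a finger pad.
Only numpy, scipy, OpenCV 4.12 (cv2) and the standard library are available. Lean on these libraries where they do the work, as an engineer would, in place of code of your own. Each camera call takes 0.05 s, during which the arm holds its last target. There are 200 camera calls.

TASK

Clamp the reagent bottle that stands in the ratchet vice: swing the vice's lever back and forth in long strokes, nearly from stop to stop, so that the wheel closes the jaw notch by notch. When the bottle is held firmly, that is when the working stroke takes about 6 N at the knob, stop there, however far that stroke has come; much more would crush the bottle. Then bring the lever back to its home stop and let go, with the bottle upright in the V-block and the other things on the bench left alone.

Things in the scene. Friction and masses are not known exactly. Their poses are not given: they have to be found in the camera images.
- vice: Ratchet vice, fixed on the bench: grey base plate 130 x 365 x 8 mm, long side along its y. Origin: on the upright axis of lever and wheel, at bench height; z up. A toothed wheel (84 mm across, 28 notches) lies flat under the lever; each notch moves the sliding jaw 2.7 mm towards +y. A holding pawl keeps the wheel, so the jaw gives back at most one notch when the lever is let off
- lever_axis (a point): Point on the upright axis of the lever and wheel, 90 mm above the bench
- knob (a point): Point on the centre line of the round upright black knob at the lever's end, 24 mm thick, which spins freely on its pin; the point is 90 mm above the bench and 120 mm from the axis. The knob stands free from the lever arm (58 mm above the bench) up to its top (116 mm)
- lever (a joint): Lever angle, rad: 0 at the home stop, 1.22 at the far stop, growing anticlockwise seen from above. Growing = working stroke: after up to one notch (0.22) of play it turns the wheel; the knob resists with under 2 N while the jaw runs free, then some 1.5 N more per notch on the bottle. Falling: the pawl clicks back over the teeth (under 1.5 N). Stays where it is left
- v_block: V-shaped fixed jaw, 72 mm high, at the +y end of the vice, open towards the sliding jaw; its origin is the vice's. The sliding jaw (starts 14 to 47 mm short of gripping the bottle) carries a rubber-faced pad on two springs, 26 mm clear of it when free, that yields 0.2 mm per N: when the bottle is held firmly it is pushed back some 9 to 15 mm
- bottle: Reagent bottle with screw cap, 56 mm in diameter and 106 mm high, standing loose on the base plate (8 mm above the bench) between the sliding pad and the V-block. Origin: centre of its underside; z up
- wrench: Open-ended spanner, 28 x 162 x 6 mm, lying on the bench beside the vice; bystander, origin at the centre of its underside
- petri_dish: Petri dish, 60 mm across and 15 mm high, in front of the vice; bystander, origin at the centre of its underside
- other_bottle: Another bottle of the same shape, 56 x 106 mm, standing on the bench behind the vice; bystander, origin at the centre of its underside
There are look-alikes about, which are no part of the job. Leave any black or orange look-alike of the bottle alone.

How it is judged:
By the outcome, as a careful person would: the job done as asked, in the order asked, and still so for the second after the job is handed in, with the robot touching nothing.
It also fails if it takes over 67 s, if anything falls off the work surface, if the arm or the gripper's body presses on something with over 40 N, if the wrist force passes 120 N, or if a joint passes its speed limit or range.

## Working session

There is one attempt and no reset: what is moved stays moved. The work goes in short steps, Python scripts to look and compute and a tool call to move; the robot and the scene stay as the last step left them, time stands still between calls to the robot, and variables do not carry over. Pictures are saved under pics/ and viewed, at most 10 in all, crops included, and the job is handed in when it is done.

Besides the shell and the picture viewer there is one more tool, called after "Request:" as name([rows], argument=value, ...), one row to a line, values as JSON. arm_command: Moves the arm, as the interface text tells. Its arguments: {"type":"object","properties":{"deltas":{"type":"array"},"gripper":{"type":"number"},"newtons":{"type":"number"}},"required":["deltas"]}

```bash
mkdir -p pics
cat > h.py <<'E'
import numpy as np, cv2
from rig import ctrl
from scipy.spatial.transform import Rotation as R
def rot(a):
    a=np.array(a,float)
    return a if a.shape==(3,3) else R.from_quat(a[[1,2,3,0]]).as_matrix()
def ray(cam,uv):
    i=ctrl.camera_info(cam); f=210/np.tan(np.radians(i['fovy'])/2)
    d=rot(i['attitude'])@np.array([(uv[0]-i['cx'])/f,(uv[1]-i['cy'])/f,1]); return np.array(i['eye']),d
def at(cam,uv,z):
    e,d=ray(cam,uv); return e+d*(z-e[2])/d[2]
E
python3 - <<'E'
from h import *
ims=[]
for c in('scene','top'):
    im=ctrl.snapshot(c); ims.append(im); print(c,ctrl.camera_info(c))
    cv2.imwrite(f'pics/{c}.png',im[:,:,::-1])
    for l,z in(('vice',0),('lever_axis',.09),('knob',.09),('v_block',0),('bottle',.008),('wrench',0),('petri_dish',0),('other_bottle',0)):
        for r in ctrl.place_of(c,l)[:3]:
            uv=np.array(r['position'])*[560,420]; print(l,round(r['score'],2),uv.round(1),at(c,uv,z).round(4))
s=ctrl.sense();print(s['tcp_pos'],s['tcp_rot'],s['clock'],s['wrist_force'],s['finger_gap'])
E
```

```text
scene {'fovy': 50.50382406851567, 'cx': 273.7768610385026, 'cy': 209.65249785846922, 'eye': array([0.06278708, 0.48635792, 0.89192007]), 'attitude': array([ 0.1236576 , -0.32632127,  0.87021089, -0.34778763])}
vice 0.74 [265.5 226.1] [ 0.5821 -0.0967  0.    ]
lever_axis 0.56 [264.3 204.7] [ 0.5791 -0.0891  0.09  ]
knob 0.66 [299.5 226.8] [ 0.4673 -0.09    0.09  ]
bottle 0.86 [291.5 294.6] [0.3927 0.0262 0.008 ]
bottle 0.75 [212.2 253.3] [0.6173 0.0638 0.008 ]
bottle 0.74 [262.  338.2] [0.3712 0.1522 0.008 ]
wrench 0.74 [347.7 221.6] [ 0.4269 -0.2552  0.    ]
petri_dish 0.67 [240.7 293.7] [0.4864 0.0985 0.    ]
other_bottle 0.56 [221.6 207.2] [ 0.7191 -0.0684  0.    ]
top {'fovy': 49.993197992651936, 'cx': 283.61276068973734, 'cy': 213.916326417789, 'eye': array([ 0.46318068, -0.07909278,  1.1238355 ]), 'attitude': array([ 0.03956088, -0.69840167,  0.71417743, -0.02491258])}
vice 0.84 [297.6 205.6] [ 0.5864 -0.0924  0.    ]
lever_axis 0.88 [297.6 204.5] [ 0.5791 -0.0914  0.09  ]
knob 0.53 [294.4 252.5] [ 0.4688 -0.0814  0.09  ]
v_block 0.17 [296.3 205.4] [ 0.587  -0.0892  0.    ]
bottle 0.96 [202.7 292.1] [0.3771 0.146  0.008 ]
bottle 0.95 [230.7 194. ] [0.6187 0.0744 0.008 ]
bottle 0.86 [253.2 285.5] [0.3907 0.0215 0.008 ]
wrench 0.67 [369.3 270.9] [ 0.4202 -0.2653  0.    ]
petri_dish 0.37 [368.3 273.1] [ 0.4149 -0.2627  0.    ]
other_bottle 0.92 [285.  159.5] [ 0.7045 -0.0633  0.    ]
[ 0.22462421 -0.60997636  0.23136179] [3.47429752e-05 9.84487700e-01 1.75453599e-01 3.04456927e-05] 0.9 [-0.28577729  0.44527111 -0.14973024] 0.08542017957815805
```

Run:
```python
import cv2,numpy as np
a=cv2.imread('pics/scene.png')[130:380,130:430];b=cv2.imread('pics/top.png')[100:350,130:430]
cv2.imwrite('pics/s2.png',cv2.resize(a,None,fx=2.4,fy=2.4,interpolation=2));cv2.imwrite('pics/t2.png',cv2.resize(b,None,fx=2.4,fy=2.4,interpolation=2))
```

```text
(no output)
```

View pics/s2.png

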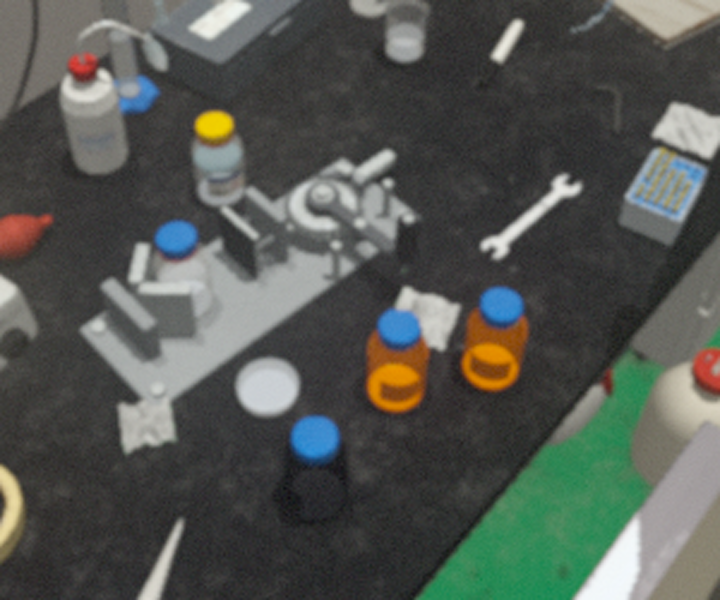

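View pics/t2.png

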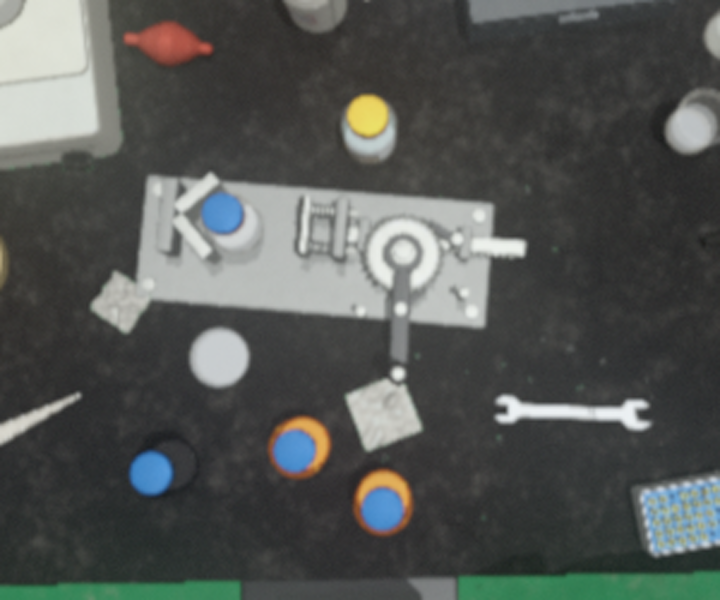

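The lever's arm points towards the robot, with the knob top at about (296,255) in the top image. Wheel axis is at (297,204). The bottle is in the V-block at left, and there are two amber look-alikes near the knob and one black one.

```bash
cat >> h.py <<'E'
def tofront(target,ang,s=None):
    "rows numbers: shift cm in tool axes + turn to reach target with tool x at world angle ang"
    s=s or ctrl.sense(); M=rot(s['tcp_rot']); d=M.T@(np.array(target)-s['tcp_pos'])*100
    a=np.arctan2(M[1,0],M[0,0]); t=a-ang; t=(t+np.pi)%(2*np.pi)-np.pi
    return d.round(2),round(t,3)
E
python3 - <<'E'
from h import *
for c,x0,y0,p in(('top',130,100,[(398,373,.116),(402,250,.09),(360,311,.06),(460,293,.06),(150,177,.008),(493,205,.008),(137,298,.008),(485,327,.008),(368,115,.106),(222,213,.114),(295,450,.106),(382,510,.106)]),('scene',130,130,[(408,218,.116),(322,195,.09),(335,250,.06)])):
    for u,v,z in p: print(c,u,v,z,at(c,(x0+u/2.4,y0+v/2.4),z).round(4))
E
```

```text
top 398 373 0.116 [ 0.4622 -0.0844  0.116 ]
top 402 250 0.09 [ 0.5798 -0.0912  0.09  ]
top 360 311 0.06 [ 0.5237 -0.0487  0.06  ]
top 460 293 0.06 [ 0.5393 -0.1476  0.06  ]
top 150 177 0.008 [0.6725 0.1704 0.008 ]
top 493 205 0.008 [ 0.6339 -0.1879  0.008 ]
top 137 298 0.008 [0.5455 0.1843 0.008 ]
top 485 327 0.008 [ 0.5073 -0.1756  0.008 ]
top 368 115 0.106 [ 0.709  -0.0616  0.106 ]
top 222 213 0.114 [0.6164 0.0784 0.114 ]
top 295 450 0.106 [0.3927 0.0133 0.106 ]
top 382 510 0.106 [ 0.3361 -0.0666  0.106 ]
scene 408 218 0.116 [ 0.4648 -0.0866  0.116 ]
scene 322 195 0.09 [ 0.5644 -0.0721  0.09  ]
scene 335 250 0.06 [ 0.5223 -0.0445  0.06  ]
```

Run:
```python
from h import *
print(tofront((.461,-.085,.165),-.05), tofront((.461,-.085,.075),-.05))
```

```text
(array([ 40.32, -41.1 ,   6.63]), np.float64(0.403)) (array([ 40.32, -41.1 ,  15.63]), np.float64(0.403))
```

Request:
arm_command([
  {"x": 1.5,"y": -1.5,"turn": 0.03},
  {"x": 4,"y": -4,"turn": 0.06},
  {"x": 6.5,"y": -6.5,"turn": 0.1},
  {"x": 9,"y": -9,"turn": 0.14},
  {"x": 11.5,"y": -11.5,"turn": 0.18},
  {"x": 14,"y": -14,"turn": 0.22},
  {"x": 16.5,"y": -16.5,"turn": 0.26},
  {"x": 19,"y": -19,"turn": 0.3},
  {"x": 21.5,"y": -21.5,"turn": 0.33},
  {"x": 24,"y": -24,"turn": 0.36},
  {"x": 26.5,"y": -27,"turn": 0.4},
  {"x": 29,"y": -29.5,"turn": 0.4},
], gripper=0.6)

```text
validation failed for argument at $.de...
```

Run:
```python
from h import *
s=ctrl.sense();print(s['tcp_pos'],s['clock'],s['wrist_force'],s['finger_gap'],tofront((.461,-.085,.165),-.05))
```

```text
[ 0.22462421 -0.60997636  0.23136179] 0.9 [-0.28577729  0.44527111 -0.14973024] 0.08542017957815805 (array([ 40.32, -41.1 ,   6.63]), np.float64(0.403))
```

Request:
arm_command([
  {"x": 1.5,"y": -1.5,"z": 0,"turn": 0.03},
  {"x": 4,"y": -4,"z": 0,"turn": 0.06},
  {"x": 6.5,"y": -6.5,"z": 0,"turn": 0.1},
  {"x": 9,"y": -9,"z": 0,"turn": 0.14},
  {"x": 11.5,"y": -11.5,"z": 0,"turn": 0.18},
  {"x": 14,"y": -14,"z": 0,"turn": 0.22},
  {"x": 16.5,"y": -16.5,"z": 0,"turn": 0.26},
  {"x": 19,"y": -19,"z": 0,"turn": 0.3},
  {"x": 21.5,"y": -21.5,"z": 0,"turn": 0.33},
  {"x": 24,"y": -24,"z": 0,"turn": 0.36},
  {"x": 26.5,"y": -27,"z": 0,"turn": 0.4},
  {"x": 29,"y": -29.5,"z": 0,"turn": 0.4},
], gripper=0.6)

```text
clock: 1.9
tcp_pos: [0.395, -0.2308, 0.2315]
tcp_rot: [-0.0, 1.0, -0.024, 0.0]
wrist_force: [0.3, 0.1, 0.1]
finger_gap: 0.0512
grip_force: 0.0
```

Run:
```python
from h import *
s=ctrl.sense();print(s['tcp_pos'],s['clock'],s['wrist_force'],s['finger_gap'],tofront((.461,-.085,.165),-.05))
```

```text
[ 0.39503785 -0.23075667  0.23153724] 1.9 [0.29088672 0.07941724 0.06888284] 0.051244646357980844 (array([  5.88, -14.88,   6.66]), np.float64(0.001))
```

Request:
arm_command([
  {"x": 1,"y": -2.5,"z": 1,"turn": 0},
  {"x": 2,"y": -5,"z": 2,"turn": 0},
  {"x": 3,"y": -7.5,"z": 3,"turn": 0},
  {"x": 4,"y": -10,"z": 4,"turn": 0},
  {"x": 5,"y": -12.5,"z": 5,"turn": 0},
  {"x": 5.9,"y": -14.9,"z": 6.5,"turn": 0},
  {"x": 5.9,"y": -14.9,"z": 6.5,"turn": 0},
  {"x": 5.9,"y": -14.9,"z": 6.5,"turn": 0},
])

```text
clock: 2.57
tcp_pos: [0.4609, -0.0853, 0.1657]
tcp_rot: [-0.0, 1.0, -0.022, -0.001]
wrist_force: [-0.3, -0.9, 0.4]
finger_gap: 0.0514
grip_force: 0.0
```

Run:
```python
from h import *
s=ctrl.sense();print(s['tcp_pos'],s['clock'],s['wrist_force'],tofront((.461,-.085,.075),-.05))
im=ctrl.snapshot('wrist');cv2.imwrite('pics/w1.png',im[:,:,::-1])
for l in('knob','lever_axis'):
  for r in ctrl.place_of('wrist',l)[:2]:
    uv=np.array(r['position'])*[560,420]; print(l,round(r['score'],2),uv.round(1),at('wrist',uv,.09).round(4))
```

```text
[ 0.46089589 -0.08532109  0.16574133] 2.5667 [-0.29620256 -0.87494496  0.42425847] (array([ 0.02, -0.03,  9.07]), np.float64(0.006))
knob 0.64 [279.8 214.4] [ 0.4602 -0.0896  0.09  ]
lever_axis 0.58 [282.7  25.7] [ 0.5833 -0.0977  0.09  ]
```

View pics/w1.png

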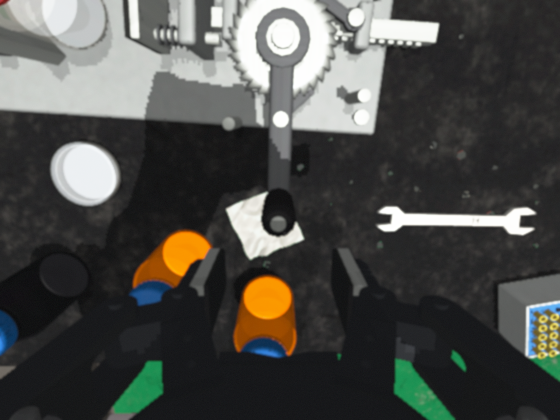

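Request:
arm_command([
  {"x": 0,"y": 0.1,"z": 2,"turn": 0},
  {"x": 0,"y": 0.2,"z": 4,"turn": 0},
  {"x": 0,"y": 0.2,"z": 6,"turn": 0},
  {"x": 0,"y": 0.2,"z": 8,"turn": 0},
  {"x": 0,"y": 0.2,"z": 9,"turn": 0},
  {"x": 0,"y": 0.2,"z": 9,"turn": 0},
])

```text
clock: 3.22
tcp_pos: [0.4593, -0.0902, 0.075]
tcp_rot: [0.0, 1.0, -0.025, -0.001]
wrist_force: [-0.1, -1.5, 0.1]
finger_gap: 0.0513
grip_force: 0.0
```

Request:
arm_command([
  {"x": 0,"y": 0,"z": 0,"turn": 0},
  {"x": 0,"y": 0,"z": 0,"turn": 0},
  {"x": 0,"y": 0,"z": 0,"turn": 0},
  {"x": 0,"y": 0,"z": 0,"turn": 0},
], gripper=0.31, newtons=20)

```text
clock: 3.55
tcp_pos: [0.4614, -0.0891, 0.0773]
tcp_rot: [0.0, 1.0, -0.024, 0.001]
wrist_force: [-0.1, 0.5, 0.7]
finger_gap: 0.0266
grip_force: 0.2
```

```bash
cat >> h.py <<'E'
C=np.array([.580,-.091]);RAD=.1195
def plan(dth,n,C=C,rad=RAD):
    "rows moving the tool along the circle about C by dth, from commanded ~ measured pose"
    s=ctrl.sense(); M=rot(s['tcp_rot']); p=np.array(s['tcp_pos'])[:2]; th=np.arctan2(*(p-C)[::-1]); a=np.arctan2(M[1,0],M[0,0])
    F=s['wrist_force']; t=np.array([-np.sin(th),np.cos(th)]); rr=np.array([np.cos(th),np.sin(th)])
    print('t',round(s['clock'],2),'p',np.round(s['tcp_pos'],4),'th',round(th%6.2832,3),'r',round(np.hypot(*(p-C)),4),'toolx',round(a,3),'Ft,Fr,Fz',np.round([F[:2]@t,F[:2]@rr,F[2]],2),'gap',round(s['finger_gap'],4))
    for k in range(1,n+1):
        h=th+dth*k/n; q=C+rad*np.array([np.cos(h),np.sin(h)]); d=M[:2,:2].T@(q-p)*100; tt=a-(h-np.pi); tt=(tt+np.pi)%(2*np.pi)-np.pi
        print(k,d.round(2),round(tt,3))
E
python3 - <<'E'
from h import *
plan(-.6,10); plan(1.2,12)
E
```

```text
t 3.55 p [ 0.4614 -0.0891  0.0773] th 3.125 r 0.1186 toolx -0.047 Ft,Fr,Fz [-0.53  0.1   0.72] gap 0.0266
1 [-0.09 -0.71] 0.029
2 [-0.04 -1.43] 0.089
3 [ 0.04 -2.14] 0.149
4 [ 0.17 -2.85] 0.209
5 [ 0.34 -3.54] 0.269
6 [ 0.55 -4.23] 0.329
7 [ 0.8 -4.9] 0.389
8 [ 1.09 -5.55] 0.449
9 [ 1.42 -6.19] 0.509
10 [ 1.79 -6.81] 0.569
t 3.55 p [ 0.4614 -0.0891  0.0773] th 3.125 r 0.1186 toolx -0.047 Ft,Fr,Fz [-0.53  0.1   0.72] gap 0.0266
1 [0.01 1.19] -0.131
2 [0.23 2.37] -0.231
3 [0.56 3.52] -0.331
4 [1.   4.62] -0.431
5 [1.55 5.68] -0.531
6 [2.21 6.68] -0.631
7 [2.96 7.61] -0.731
8 [3.8  8.46] -0.831
9 [4.72 9.22] -0.931
10 [5.72 9.88] -1.031
11 [ 6.77 10.45] -1.131
12 [ 7.88 10.9 ] -1.231
```

Request:
arm_command([
  {"x": 0,"y": -0.4,"z": 0,"turn": 0.03},
  {"x": 0,"y": -0.7,"z": 0,"turn": 0.06},
  {"x": 0,"y": -1.1,"z": 0,"turn": 0.09},
  {"x": 0,"y": -1.4,"z": 0,"turn": 0.12},
  {"x": 0,"y": -1.4,"z": 0,"turn": 0.12},
])

```text
clock: 3.97
tcp_pos: [0.4615, -0.0738, 0.0764]
tcp_rot: [-0.0, 0.996, -0.084, 0.0]
wrist_force: [-0.7, 0.2, -0.3]
finger_gap: 0.0267
grip_force: 0.0
```

Run:
```python
from h import *
plan(-.4,6); im=ctrl.snapshot('wrist');cv2.imwrite('pics/w2.png',im[:,:,::-1])
```

```text
t 3.97 p [ 0.4615 -0.0738  0.0764] th 2.998 r 0.1198 toolx -0.168 Ft,Fr,Fz [-0.12  0.7  -0.26] gap 0.0267
1 [ 0.03 -0.8 ] 0.043
2 [ 0.09 -1.59] 0.109
3 [ 0.21 -2.38] 0.176
4 [ 0.37 -3.16] 0.243
5 [ 0.59 -3.93] 0.309
6 [ 0.86 -4.68] 0.376
```

View pics/w2.png

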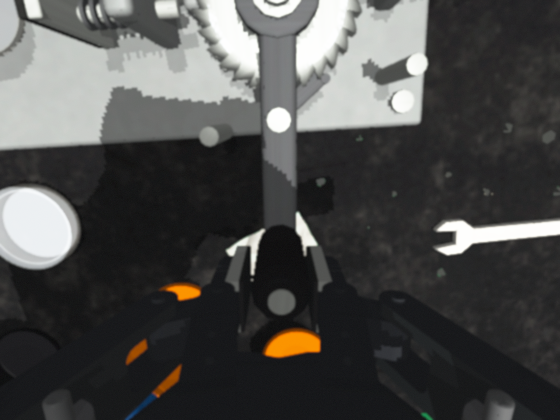

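Request:
arm_command([
  {"x": 0,"y": -0.5,"z": 0,"turn": 0.04},
  {"x": 0.1,"y": -1,"z": 0,"turn": 0.07},
  {"x": 0.1,"y": -1.5,"z": 0,"turn": 0.11},
  {"x": 0.1,"y": -1.8,"z": 0,"turn": 0.14},
  {"x": 0.1,"y": -1.8,"z": 0,"turn": 0.14},
])

```text
clock: 4.43
tcp_pos: [0.4653, -0.0566, 0.0762]
tcp_rot: [-0.0, 0.988, -0.153, -0.0]
wrist_force: [1.1, -0.5, -0.0]
finger_gap: 0.0265
grip_force: 0.0
```

Run:
```python
from h import *
plan(-.2,4)
```

```text
t 4.43 p [ 0.4653 -0.0566  0.0762] th 2.85 r 0.1197 toolx -0.307 Ft,Fr,Fz [ 0.2  -1.24 -0.01] gap 0.0265
1 [ 0.03 -0.6 ] 0.035
2 [ 0.06 -1.19] 0.085
3 [ 0.13 -1.79] 0.135
4 [ 0.22 -2.38] 0.185
```

Request:
arm_command([
  {"x": 0,"y": -0.4,"z": 0,"turn": 0.03},
  {"x": 0,"y": -0.8,"z": 0,"turn": 0.06},
  {"x": 0.1,"y": -1.2,"z": 0,"turn": 0.09},
  {"x": 0.1,"y": -1.2,"z": 0,"turn": 0.09},
])

```text
clock: 4.77
tcp_pos: [0.4703, -0.0452, 0.0763]
tcp_rot: [-0.0, 0.98, -0.198, 0.0]
wrist_force: [0.1, -1.1, 0.1]
finger_gap: 0.0265
grip_force: 0.0
```

Run:
```python
from h import *
plan(-.2,4)
```

```text
t 4.77 p [ 0.4703 -0.0452  0.0763] th 2.746 r 0.1188 toolx -0.398 Ft,Fr,Fz [ 0.98 -0.55  0.09] gap 0.0265
1 [-0.05 -0.6 ] 0.048
2 [-0.01 -1.19] 0.098
3 [ 0.06 -1.79] 0.148
4 [ 0.17 -2.37] 0.198
```

Request:
arm_command([
  {"x": 0,"y": -0.3,"z": 0,"turn": 0.03},
  {"x": 0,"y": -0.6,"z": 0,"turn": 0.05},
  {"x": 0,"y": -0.8,"z": 0,"turn": 0.07},
  {"x": 0,"y": -0.8,"z": 0,"turn": 0.07},
])

```text
clock: 5.1
tcp_pos: [0.4733, -0.0382, 0.0763]
tcp_rot: [-0.0, 0.973, -0.232, 0.0]
wrist_force: [0.2, -0.7, 0.3]
finger_gap: 0.0263
grip_force: 0.0
```

Run:
```python
from h import *
plan(1,1)
im=ctrl.snapshot('wrist');cv2.imwrite('pics/w3.png',im[:,:,::-1])
```

```text
t 5.1 p [ 0.4733 -0.0382  0.0763] th 2.682 r 0.119 toolx -0.468 Ft,Fr,Fz [ 0.51 -0.47  0.25] gap 0.0263
1 [ 5.53 10.01] -1.008
```

View pics/w3.png

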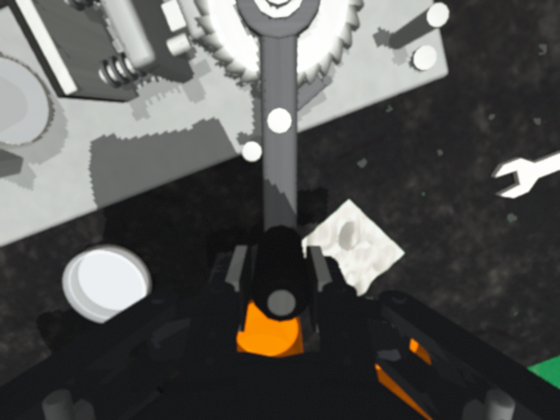

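Request:
arm_command([
  {"x": 0,"y": -0.2,"z": 0,"turn": 0.02},
  {"x": 0,"y": -0.4,"z": 0,"turn": 0.03},
  {"x": 0,"y": -0.4,"z": 0,"turn": 0.03},
])

```text
clock: 5.4
tcp_pos: [0.4729, -0.0374, 0.0763]
tcp_rot: [0.001, 0.969, -0.248, -0.001]
wrist_force: [-3.2, -6.0, 3.4]
finger_gap: 0.0267
grip_force: 3.4
```

Run:
```python
from h import *
plan(1.2,20)
```

```text
t 5.4 p [ 0.4729 -0.0374  0.0763] th 2.677 r 0.1197 toolx -0.501 Ft,Fr,Fz [6.81 0.21 3.37] gap 0.0267
1 [0.07 0.71] -0.096
2 [0.16 1.43] -0.156
3 [0.3  2.13] -0.216
4 [0.47 2.83] -0.276
5 [0.69 3.51] -0.336
6 [0.94 4.18] -0.396
7 [1.24 4.83] -0.456
8 [1.57 5.46] -0.516
9 [1.95 6.08] -0.576
10 [2.36 6.67] -0.636
11 [2.8  7.23] -0.696
12 [3.27 7.77] -0.756
13 [3.78 8.27] -0.816
14 [4.32 8.75] -0.876
15 [4.88 9.19] -0.936
16 [5.47 9.6 ] -0.996
17 [6.09 9.97] -1.056
18 [ 6.72 10.3 ] -1.116
19 [ 7.37 10.6 ] -1.176
20 [ 8.04 10.85] -1.236
```

Request:
arm_command([
  {"x": 0.1,"y": 0.7,"z": 0,"turn": -0.08},
  {"x": 0.2,"y": 1.7,"z": 0,"turn": -0.16},
  {"x": 0.3,"y": 2.4,"z": 0,"turn": -0.22},
  {"x": 0.5,"y": 3.1,"z": 0,"turn": -0.28},
  {"x": 0.7,"y": 3.8,"z": 0,"turn": -0.34},
  {"x": 0.9,"y": 4.5,"z": 0,"turn": -0.4},
  {"x": 1.2,"y": 5.1,"z": 0,"turn": -0.46},
  {"x": 1.6,"y": 5.8,"z": 0,"turn": -0.52},
  {"x": 2.0,"y": 6.4,"z": 0,"turn": -0.58},
  {"x": 2.4,"y": 7.0,"z": 0,"turn": -0.64},
  {"x": 2.8,"y": 7.5,"z": 0,"turn": -0.7},
  {"x": 3.3,"y": 8.1,"z": 0,"turn": -0.76},
])

```text
clock: 6.4
tcp_pos: [0.4647, -0.1214, 0.0763]
tcp_rot: [-0.001, 0.991, 0.132, -0.001]
wrist_force: [-1.0, 1.9, 1.0]
finger_gap: 0.0265
grip_force: 0.9
```

Run:
```python
from h import *
plan(.42,7)
```

```text
t 6.4 p [ 0.4647 -0.1214  0.0763] th 3.399 r 0.1193 toolx 0.266 Ft,Fr,Fz [-2.14  0.49  1.04] gap 0.0265
1 [-0.01  0.72] -0.052
2 [0.05 1.43] -0.112
3 [0.15 2.14] -0.172
4 [0.3  2.84] -0.232
5 [0.48 3.54] -0.292
6 [0.71 4.22] -0.352
7 [0.97 4.88] -0.412
```

Request:
arm_command([
  {"x": 0,"y": 0.7,"z": 0,"turn": -0.06},
  {"x": 0.05,"y": 1.4,"z": 0,"turn": -0.12},
  {"x": 0.15,"y": 2.1,"z": 0,"turn": -0.18},
  {"x": 0.3,"y": 2.8,"z": 0,"turn": -0.24},
  {"x": 0.5,"y": 3.5,"z": 0,"turn": -0.3},
  {"x": 0.7,"y": 4.2,"z": 0,"turn": -0.35},
  {"x": 1.0,"y": 4.9,"z": 0,"turn": -0.41},
])

```text
clock: 6.98
tcp_pos: [0.4867, -0.1664, 0.0762]
tcp_rot: [-0.001, 0.944, 0.331, -0.001]
wrist_force: [-1.3, 2.1, 1.2]
finger_gap: 0.0263
grip_force: 1.0
```

Run:
```python
from h import *
plan(-1.13,12)
```

```text
t 6.98 p [ 0.4867 -0.1664  0.0762] th 3.821 r 0.12 toolx 0.675 Ft,Fr,Fz [-2.51 -0.31  1.2 ] gap 0.0263
1 [ 0.1  -1.12] 0.089
2 [ 0.25 -2.24] 0.183
3 [ 0.51 -3.33] 0.277
4 [ 0.87 -4.4 ] 0.371
5 [ 1.32 -5.43] 0.466
6 [ 1.87 -6.41] 0.56
7 [ 2.52 -7.33] 0.654
8 [ 3.24 -8.19] 0.748
9 [ 4.04 -8.98] 0.842
10 [ 4.92 -9.69] 0.936
11 [  5.85 -10.31] 1.031
12 [  6.85 -10.84] 1.125
```

Request:
arm_command([
  {"x": 0.1,"y": -1.1,"z": 0,"turn": 0.09},
  {"x": 0.25,"y": -2.2,"z": 0,"turn": 0.18},
  {"x": 0.5,"y": -3.3,"z": 0,"turn": 0.28},
  {"x": 0.9,"y": -4.4,"z": 0,"turn": 0.37},
  {"x": 1.3,"y": -5.4,"z": 0,"turn": 0.47},
  {"x": 1.9,"y": -6.4,"z": 0,"turn": 0.56},
  {"x": 2.5,"y": -7.3,"z": 0,"turn": 0.65},
  {"x": 3.2,"y": -8.2,"z": 0,"turn": 0.75},
  {"x": 4.0,"y": -9.0,"z": 0,"turn": 0.84},
  {"x": 4.9,"y": -9.7,"z": 0,"turn": 0.94},
  {"x": 5.9,"y": -10.3,"z": 0,"turn": 1.03},
  {"x": 6.8,"y": -10.8,"z": 0,"turn": 1.12},
])

```text
clock: 7.98
tcp_pos: [0.4734, -0.0394, 0.0764]
tcp_rot: [-0.0, 0.975, -0.224, -0.0]
wrist_force: [0.2, -0.4, 0.1]
finger_gap: 0.0263
grip_force: 0.3
```

Run:
```python
from h import *
ctrl.snapshot('top')
cv2.imwrite('pics/top2.png',cv2.resize(ctrl.snapshot('top')[150:260,170:350,::-1],None,fx=4,fy=4))
plan(1.13,18)
```

```text
t 8.08 p [ 0.4735 -0.0392  0.0763] th 2.689 r 0.1184 toolx -0.446 Ft,Fr,Fz [-0.3  -0.8  -0.12] gap 0.0262
1 [-0.09  0.75] -0.056
2 [-0.02  1.5 ] -0.119
3 [0.09 2.24] -0.182
4 [0.25 2.97] -0.244
5 [0.45 3.69] -0.307
6 [0.7 4.4] -0.37
7 [0.99 5.09] -0.433
8 [1.33 5.76] -0.496
9 [1.71 6.41] -0.558
10 [2.12 7.03] -0.621
11 [2.58 7.63] -0.684
12 [3.07 8.2 ] -0.747
13 [3.6  8.73] -0.809
14 [4.16 9.23] -0.872
15 [4.75 9.69] -0.935
16 [ 5.36 10.12] -0.998
17 [ 6.01 10.51] -1.061
18 [ 6.67 10.85] -1.123
```

View pics/top2.png

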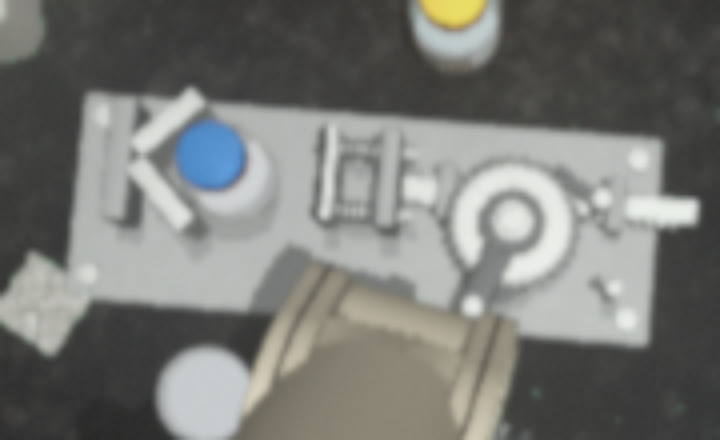

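Request:
arm_command([
  {"x": -0.05,"y": 1.1,"z": 0,"turn": -0.09},
  {"x": 0.1,"y": 2.2,"z": 0,"turn": -0.18},
  {"x": 0.35,"y": 3.3,"z": 0,"turn": -0.28},
  {"x": 0.7,"y": 4.4,"z": 0,"turn": -0.37},
  {"x": 1.15,"y": 5.4,"z": 0,"turn": -0.46},
  {"x": 1.7,"y": 6.4,"z": 0,"turn": -0.56},
  {"x": 2.35,"y": 7.3,"z": 0,"turn": -0.65},
  {"x": 3.05,"y": 8.2,"z": 0,"turn": -0.75},
  {"x": 3.9,"y": 9.0,"z": 0,"turn": -0.84},
  {"x": 4.75,"y": 9.7,"z": 0,"turn": -0.94},
  {"x": 5.7,"y": 10.3,"z": 0,"turn": -1.03},
  {"x": 6.7,"y": 10.9,"z": 0,"turn": -1.12},
])

```text
clock: 9.08
tcp_pos: [0.4856, -0.1676, 0.0762]
tcp_rot: [-0.001, 0.943, 0.333, -0.001]
wrist_force: [-0.8, 2.7, 0.7]
finger_gap: 0.0265
grip_force: 1.0
```

Run:
```python
from h import *
plan(-1.13,1)
```

```text
t 9.08 p [ 0.4856 -0.1676  0.0762] th 3.823 r 0.1216 toolx 0.679 Ft,Fr,Fz [-2.62 -1.06  0.72] gap 0.0265
1 [  7.04 -10.83] 1.127
```

Request:
arm_command([
  {"x": 0.2,"y": -1.1,"z": 0,"turn": 0.09},
  {"x": 0.4,"y": -2.2,"z": 0,"turn": 0.18},
  {"x": 0.65,"y": -3.3,"z": 0,"turn": 0.28},
  {"x": 1.0,"y": -4.4,"z": 0,"turn": 0.37},
  {"x": 1.45,"y": -5.4,"z": 0,"turn": 0.47},
  {"x": 2.0,"y": -6.4,"z": 0,"turn": 0.56},
  {"x": 2.6,"y": -7.3,"z": 0,"turn": 0.65},
  {"x": 3.3,"y": -8.2,"z": 0,"turn": 0.75},
  {"x": 4.1,"y": -9.0,"z": 0,"turn": 0.84},
  {"x": 5.0,"y": -9.7,"z": 0,"turn": 0.94},
  {"x": 6.0,"y": -10.3,"z": 0,"turn": 1.03},
  {"x": 6.95,"y": -10.8,"z": 0,"turn": 1.12},
])

```text
clock: 10.08
tcp_pos: [0.4735, -0.0396, 0.0764]
tcp_rot: [0.0, 0.975, -0.223, -0.0]
wrist_force: [0.0, -0.2, -0.0]
finger_gap: 0.0264
grip_force: 0.4
```

Run:
```python
from h import *
cv2.imwrite('pics/top3.png',cv2.resize(ctrl.snapshot('top')[150:260,170:350,::-1],None,fx=4,fy=4))
plan(1.13,18)
```

```text
t 10.13 p [ 0.474  -0.0383  0.0763] th 2.68 r 0.1183 toolx -0.451 Ft,Fr,Fz [ 1.47 -0.46  1.69] gap 0.0263
1 [-0.1   0.75] -0.053
2 [-0.04  1.5 ] -0.115
3 [0.07 2.24] -0.178
4 [0.23 2.97] -0.241
5 [0.43 3.69] -0.304
6 [0.68 4.4 ] -0.367
7 [0.97 5.09] -0.429
8 [1.3  5.77] -0.492
9 [1.68 6.42] -0.555
10 [2.09 7.04] -0.618
11 [2.55 7.64] -0.68
12 [3.03 8.21] -0.743
13 [3.56 8.74] -0.806
14 [4.12 9.24] -0.869
15 [4.7  9.71] -0.932
16 [ 5.32 10.14] -0.994
17 [ 5.96 10.53] -1.057
18 [ 6.63 10.88] -1.12
```

View pics/top3.png

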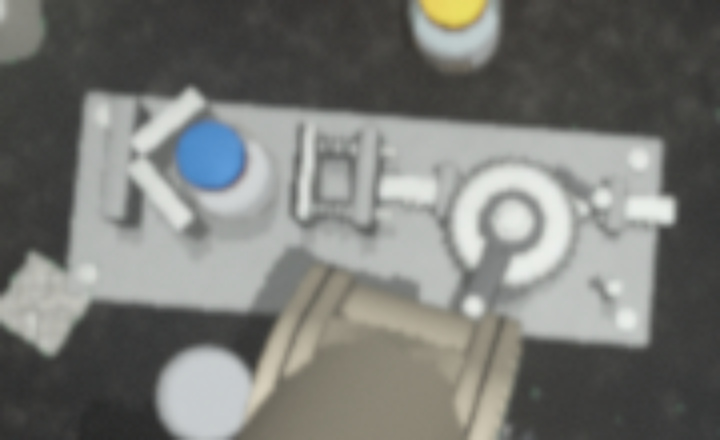

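Request:
arm_command([
  {"x": -0.1,"y": 1.1,"z": 0,"turn": -0.09},
  {"x": 0.05,"y": 2.2,"z": 0,"turn": -0.18},
  {"x": 0.3,"y": 3.3,"z": 0,"turn": -0.28},
  {"x": 0.65,"y": 4.4,"z": 0,"turn": -0.37},
  {"x": 1.1,"y": 5.4,"z": 0,"turn": -0.46},
  {"x": 1.65,"y": 6.4,"z": 0,"turn": -0.56},
  {"x": 2.3,"y": 7.3,"z": 0,"turn": -0.65},
  {"x": 3.0,"y": 8.2,"z": 0,"turn": -0.74},
])

```text
clock: 10.8
tcp_pos: [0.4648, -0.1268, 0.0763]
tcp_rot: [-0.001, 0.989, 0.15, -0.0]
wrist_force: [0.3, 2.3, 0.1]
finger_gap: 0.0267
grip_force: 1.0
```

Run:
```python
from h import *
plan(.38,4)
```

```text
t 10.8 p [ 0.4648 -0.1268  0.0763] th 3.442 r 0.1206 toolx 0.301 Ft,Fr,Fz [-2.09 -0.94  0.05] gap 0.0267
1 [0.17 1.13] -0.095
2 [0.33 2.26] -0.19
3 [0.6  3.36] -0.285
4 [0.97 4.43] -0.38
```

Request:
arm_command([
  {"x": 0.1,"y": 0.9,"z": 0,"turn": -0.07},
  {"x": 0.2,"y": 1.8,"z": 0,"turn": -0.15},
  {"x": 0.4,"y": 2.7,"z": 0,"turn": -0.22},
  {"x": 0.7,"y": 3.6,"z": 0,"turn": -0.3},
  {"x": 1.0,"y": 4.4,"z": 0,"turn": -0.38},
])

```text
clock: 11.22
tcp_pos: [0.4866, -0.1664, 0.0762]
tcp_rot: [-0.001, 0.943, 0.333, -0.001]
wrist_force: [-0.7, 0.8, -0.2]
finger_gap: 0.0265
grip_force: 1.0
```

Run:
```python
from h import *
plan(-1.13,2)
```

```text
t 11.22 p [ 0.4866 -0.1664  0.0762] th 3.821 r 0.12 toolx 0.679 Ft,Fr,Fz [-1.1   0.01 -0.17] gap 0.0265
1 [ 1.91 -6.4 ] 0.565
2 [  6.9  -10.81] 1.13
```

Request:
arm_command([
  {"x": 0.1,"y": -1.1,"z": 0,"turn": 0.09},
  {"x": 0.25,"y": -2.2,"z": 0,"turn": 0.18},
  {"x": 0.5,"y": -3.3,"z": 0,"turn": 0.28},
  {"x": 0.9,"y": -4.4,"z": 0,"turn": 0.37},
  {"x": 1.35,"y": -5.4,"z": 0,"turn": 0.47},
  {"x": 1.9,"y": -6.4,"z": 0,"turn": 0.56},
  {"x": 2.5,"y": -7.3,"z": 0,"turn": 0.65},
  {"x": 3.25,"y": -8.2,"z": 0,"turn": 0.75},
  {"x": 4.05,"y": -9.0,"z": 0,"turn": 0.84},
  {"x": 4.95,"y": -9.7,"z": 0,"turn": 0.94},
  {"x": 5.9,"y": -10.3,"z": 0,"turn": 1.03},
  {"x": 6.85,"y": -10.8,"z": 0,"turn": 1.12},
])

```text
clock: 12.22
tcp_pos: [0.4736, -0.0389, 0.0764]
tcp_rot: [0.0, 0.975, -0.223, -0.0]
wrist_force: [-1.3, -1.1, 0.6]
finger_gap: 0.0262
grip_force: 0.4
```

```bash
cat >> h.py <<'E'
def favg(n=6):
    L=[]
    for _ in range(n):
        ctrl.snapshot('top'); s=ctrl.sense(); p=np.array(s['tcp_pos'])[:2]; th=np.arctan2(*(p-C)[::-1]); L.append(np.array(s['wrist_force'])[:2]@[-np.sin(th),np.cos(th)])
    print('Ft avg',np.mean(L).round(2),np.round(L,2))
E
python3 - <<'E'
from h import *
cv2.imwrite('pics/top4.png',cv2.resize(ctrl.snapshot('top')[150:260,170:350,::-1],None,fx=4,fy=4))
plan(1.13,1)
E
```

```text
t 12.27 p [ 0.4736 -0.0382  0.0763] th 2.681 r 0.1188 toolx -0.451 Ft,Fr,Fz [ 2.96 -0.19  2.02] gap 0.026
1 [ 6.68 10.87] -1.12
```

View pics/top4.png

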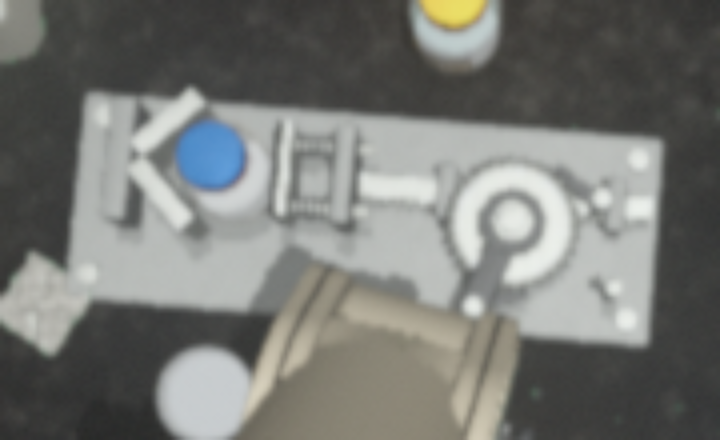

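Request:
arm_command([
  {"x": -0.05,"y": 1.1,"z": 0,"turn": -0.09},
  {"x": 0.1,"y": 2.2,"z": 0,"turn": -0.18},
  {"x": 0.35,"y": 3.3,"z": 0,"turn": -0.28},
  {"x": 0.7,"y": 4.4,"z": 0,"turn": -0.37},
  {"x": 1.0,"y": 5.1,"z": 0,"turn": -0.43},
  {"x": 1.4,"y": 5.8,"z": 0,"turn": -0.5},
  {"x": 1.7,"y": 6.4,"z": 0,"turn": -0.56},
])

```text
clock: 12.85
tcp_pos: [0.4612, -0.1042, 0.0762]
tcp_rot: [-0.0, 0.998, 0.06, 0.0]
wrist_force: [0.5, 1.6, -0.4]
finger_gap: 0.0263
grip_force: 1.0
```

Run:
```python
from h import *
favg(3);plan(.6,10)
```

```text
Ft avg -0.49 [ 0.02 -0.84 -0.66]
t 13.0 p [ 0.4614 -0.1045  0.0763] th 3.255 r 0.1194 toolx 0.112 Ft,Fr,Fz [-0.66 -0.2  -0.76] gap 0.0265
1 [0.01 0.72] -0.061
2 [0.07 1.43] -0.121
3 [0.18 2.14] -0.181
4 [0.33 2.84] -0.241
5 [0.52 3.53] -0.301
6 [0.76 4.21] -0.361
7 [1.03 4.87] -0.421
8 [1.34 5.52] -0.481
9 [1.69 6.14] -0.541
10 [2.08 6.75] -0.601
```

Request:
arm_command([
  {"x": 0,"y": 0.5,"z": 0,"turn": -0.04},
  {"x": 0.05,"y": 1.0,"z": 0,"turn": -0.08},
  {"x": 0.1,"y": 1.5,"z": 0,"turn": -0.13},
  {"x": 0.2,"y": 2.0,"z": 0,"turn": -0.17},
  {"x": 0.3,"y": 2.5,"z": 0,"turn": -0.21},
])

```text
clock: 13.42
tcp_pos: [0.4669, -0.1274, 0.0763]
tcp_rot: [-0.0, 0.987, 0.162, -0.0]
wrist_force: [-0.9, 1.5, 0.4]
finger_gap: 0.0269
grip_force: 1.1
```

Run:
```python
from h import *
plan(.38,6);favg(2)
```

```text
t 13.42 p [ 0.4669 -0.1274  0.0763] th 3.453 r 0.1188 toolx 0.326 Ft,Fr,Fz [-1.75  0.41  0.42] gap 0.0269
1 [-0.05  0.76] -0.048
2 [0.01 1.51] -0.112
3 [0.12 2.26] -0.175
4 [0.27 3.  ] -0.238
5 [0.47 3.73] -0.302
6 [0.72 4.44] -0.365
Ft avg -0.2 [-0.6   0.21]
```

Request:
arm_command([
  {"x": 0,"y": 0.5,"z": 0,"turn": -0.04},
  {"x": 0,"y": 1.0,"z": 0,"turn": -0.08},
  {"x": 0.05,"y": 1.5,"z": 0,"turn": -0.12},
  {"x": 0.1,"y": 2.0,"z": 0,"turn": -0.16},
  {"x": 0.2,"y": 2.5,"z": 0,"turn": -0.2},
])

```text
clock: 13.93
tcp_pos: [0.4769, -0.1507, 0.0763]
tcp_rot: [-0.0, 0.966, 0.259, -0.0]
wrist_force: [-0.0, 0.5, -0.8]
finger_gap: 0.0264
grip_force: 0.3
```

Run:
```python
from h import *
plan(.17,3);favg(2)
```

```text
t 13.93 p [ 0.4769 -0.1507  0.0763] th 3.667 r 0.1191 toolx 0.524 Ft,Fr,Fz [-0.44 -0.22 -0.82] gap 0.0264
1 [-0.02  0.68] -0.057
2 [0.04 1.35] -0.114
3 [0.14 2.02] -0.171
Ft avg 0.24 [ 0.73 -0.26]
```

Request:
arm_command([
  {"x": 0,"y": 0.5,"z": 0,"turn": -0.04},
  {"x": 0.05,"y": 1.0,"z": 0,"turn": -0.08},
  {"x": 0.1,"y": 1.5,"z": 0,"turn": -0.13},
  {"x": 0.15,"y": 2.0,"z": 0,"turn": -0.17},
])

```text
clock: 14.37
tcp_pos: [0.4875, -0.1662, 0.0762]
tcp_rot: [-0.001, 0.94, 0.34, -0.001]
wrist_force: [-1.7, 1.6, 1.5]
finger_gap: 0.0263
grip_force: 1.5
```

Run:
```python
from h import *
plan(-1.13,2)
cv2.imwrite('pics/top5.png',cv2.resize(ctrl.snapshot('top')[150:260,170:350,::-1],None,fx=4,fy=4))
```

```text
t 14.37 p [ 0.4875 -0.1662  0.0762] th 3.824 r 0.1192 toolx 0.694 Ft,Fr,Fz [-2.35  0.33  1.51] gap 0.0263
1 [ 1.9  -6.38] 0.576
2 [  6.95 -10.73] 1.141
```

View pics/top5.png

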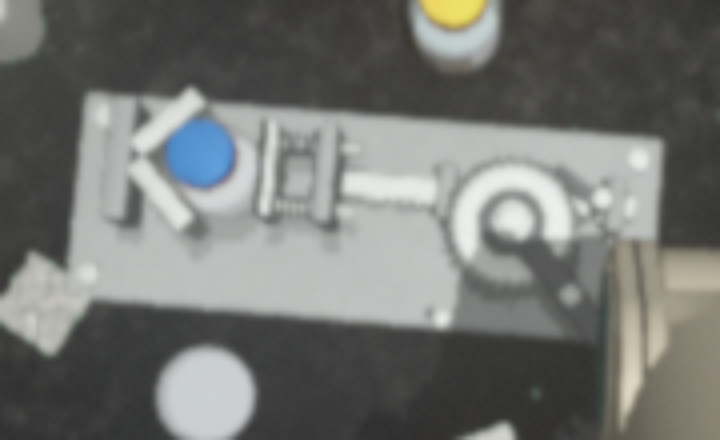

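Request:
arm_command([
  {"x": 0.1,"y": -1.1,"z": 0,"turn": 0.1},
  {"x": 0.25,"y": -2.2,"z": 0,"turn": 0.19},
  {"x": 0.5,"y": -3.3,"z": 0,"turn": 0.29},
  {"x": 0.9,"y": -4.4,"z": 0,"turn": 0.38},
  {"x": 1.35,"y": -5.4,"z": 0,"turn": 0.48},
  {"x": 1.9,"y": -6.4,"z": 0,"turn": 0.57},
  {"x": 2.5,"y": -7.3,"z": 0,"turn": 0.66},
  {"x": 3.25,"y": -8.2,"z": 0,"turn": 0.76},
  {"x": 4.05,"y": -8.9,"z": 0,"turn": 0.85},
  {"x": 4.95,"y": -9.6,"z": 0,"turn": 0.95},
  {"x": 5.9,"y": -10.2,"z": 0,"turn": 1.04},
  {"x": 6.9,"y": -10.7,"z": 0,"turn": 1.13},
])

```text
clock: 15.42
tcp_pos: [0.4728, -0.0407, 0.0764]
tcp_rot: [0.0, 0.975, -0.22, 0.0]
wrist_force: [-1.0, -0.5, 0.2]
finger_gap: 0.0265
grip_force: 0.6
```

Run:
```python
from h import *
plan(.44,8)
```

```text
t 15.42 p [ 0.4728 -0.0407  0.0764] th 2.703 r 0.1184 toolx -0.444 Ft,Fr,Fz [0.85 0.7  0.2 ] gap 0.0265
1 [-0.09  0.66] -0.06
2 [-0.03  1.31] -0.115
3 [0.06 1.96] -0.17
4 [0.19 2.61] -0.225
5 [0.35 3.24] -0.28
6 [0.55 3.87] -0.335
7 [0.79 4.48] -0.39
8 [1.05 5.08] -0.445
```

Request:
arm_command([
  {"x": -0.1,"y": 0.6,"z": 0,"turn": -0.06},
  {"x": 0,"y": 1.3,"z": 0,"turn": -0.11},
  {"x": 0.05,"y": 1.9,"z": 0,"turn": -0.17},
  {"x": 0.2,"y": 2.6,"z": 0,"turn": -0.22},
  {"x": 0.35,"y": 3.2,"z": 0,"turn": -0.28},
  {"x": 0.5,"y": 3.7,"z": 0,"turn": -0.32},
  {"x": 0.6,"y": 4.1,"z": 0,"turn": -0.36},
])

```text
clock: 16.0
tcp_pos: [0.4613, -0.0797, 0.0764]
tcp_rot: [-0.001, 0.999, -0.038, 0.0]
wrist_force: [0.8, 3.2, 0.2]
finger_gap: 0.0268
grip_force: 2.0
```

Run:
```python
from h import *
plan(.2,5);favg(2);plan(.2,5)
```

```text
t 16.0 p [ 0.4613 -0.0797  0.0764] th 3.046 r 0.1193 toolx -0.076 Ft,Fr,Fz [-3.26 -0.5   0.18] gap 0.0268
1 [-0.02  0.48] -0.021
2 [-0.    0.96] -0.061
3 [0.04 1.43] -0.101
4 [0.09 1.91] -0.141
5 [0.17 2.38] -0.181
Ft avg -2.79 [-3.4  -2.18]
t 16.1 p [ 0.461  -0.0803  0.0764] th 3.052 r 0.1194 toolx -0.079 Ft,Fr,Fz [-2.18  0.28  0.25] gap 0.0266
1 [-0.    0.48] -0.029
2 [0.02 0.96] -0.069
3 [0.06 1.43] -0.109
4 [0.13 1.91] -0.149
5 [0.21 2.38] -0.189
```

Force is rising (3 N). Advance half a notch at a time.

Request:
arm_command([
  {"x": 0,"y": 0.5,"z": 0,"turn": -0.03},
  {"x": 0,"y": 0.9,"z": 0,"turn": -0.07},
  {"x": 0.05,"y": 1.4,"z": 0,"turn": -0.11},
  {"x": 0.1,"y": 1.8,"z": 0,"turn": -0.14},
])

```text
clock: 16.43
tcp_pos: [0.4606, -0.0976, 0.0764]
tcp_rot: [-0.001, 0.999, 0.032, -0.0]
wrist_force: [-1.6, 4.6, 2.0]
finger_gap: 0.0267
grip_force: 2.2
```

Run:
```python
from h import *
plan(.2,1);favg(4);plan(.2,4)
```

```text
t 16.43 p [ 0.4606 -0.0976  0.0764] th 3.197 r 0.1196 toolx 0.064 Ft,Fr,Fz [-4.73  1.38  1.98] gap 0.0267
1 [0.23 2.38] -0.191
Ft avg -3.18 [-3.64 -2.51 -3.78 -2.81]
t 16.63 p [ 0.4608 -0.0987  0.0763] th 3.206 r 0.1194 toolx 0.061 Ft,Fr,Fz [-2.81  0.33  1.34] gap 0.0266
1 [0.01 0.6 ] -0.054
2 [0.06 1.19] -0.104
3 [0.13 1.79] -0.154
4 [0.24 2.37] -0.204
```

Request:
arm_command([
  {"x": 0,"y": 0.5,"z": 0,"turn": -0.04},
  {"x": 0.05,"y": 0.9,"z": 0,"turn": -0.08},
  {"x": 0.1,"y": 1.4,"z": 0,"turn": -0.12},
])

```text
clock: 16.88
tcp_pos: [0.4623, -0.1116, 0.0763]
tcp_rot: [-0.001, 0.996, 0.092, -0.001]
wrist_force: [-1.7, 5.4, 2.7]
finger_gap: 0.0263
grip_force: 2.8
```

Run:
```python
from h import *
plan(.2,1);favg(4);print(ctrl.sense()['grip_force']);plan(.2,4)
```

```text
t 16.88 p [ 0.4623 -0.1116  0.0763] th 3.315 r 0.1195 toolx 0.185 Ft,Fr,Fz [-5.6   0.76  2.7 ] gap 0.0263
1 [0.21 2.38] -0.188
Ft avg -3.41 [-3.67 -2.59 -3.58 -3.79]
1.6490959004295291
t 17.08 p [ 0.4627 -0.1127  0.0763] th 3.324 r 0.1193 toolx 0.181 Ft,Fr,Fz [-3.79 -0.23  1.97] gap 0.0263
1 [-0.   0.6] -0.052
2 [0.04 1.19] -0.102
3 [0.12 1.79] -0.152
4 [0.22 2.37] -0.202
```

Request:
arm_command([
  {"x": 0,"y": 0.45,"z": 0,"turn": -0.04},
  {"x": 0.05,"y": 0.9,"z": 0,"turn": -0.08},
])

```text
clock: 17.25
tcp_pos: [0.4644, -0.1204, 0.0763]
tcp_rot: [-0.001, 0.991, 0.132, -0.0]
wrist_force: [-2.4, 5.4, 2.9]
finger_gap: 0.0262
grip_force: 2.9
```

Run:
```python
from h import *
plan(.2,1);favg(2);print(ctrl.sense()['grip_force']);plan(.2,4)
```

```text
t 17.25 p [ 0.4644 -0.1204  0.0763] th 3.391 r 0.1192 toolx 0.265 Ft,Fr,Fz [-5.86  1.01  2.95] gap 0.0262
1 [0.17 2.38] -0.184
Ft avg -4.41 [-4.92 -3.9 ]
1.8869085076767078
t 17.35 p [ 0.4647 -0.1215  0.0763] th 3.4 r 0.1192 toolx 0.262 Ft,Fr,Fz [-3.9   0.14  2.66] gap 0.0265
1 [-0.01  0.6 ] -0.047
2 [0.03 1.19] -0.097
3 [0.1  1.79] -0.147
4 [0.2  2.37] -0.197
```

Run:
```python
from h import *
cv2.imwrite('pics/top6.png',cv2.resize(ctrl.snapshot('top')[150:260,170:350,::-1],None,fx=4,fy=4))
T=cv2.imread('pics/top3.png')
for f in('top2','top4','top5','top6'):
    I=cv2.imread(f'pics/{f}.png'); o=[]
    for x0,x1,y0,y1 in((290,320,115,230),(358,384,115,230),(175,250,120,190)):
        r=cv2.matchTemplate(I[y0-12:y1+12,x0-110:x1+40],T[y0:y1,x0:x1],cv2.TM_CCOEFF_NORMED); m=cv2.minMaxLoc(r); o.append((m[3][0]-110,m[3][1]-12,round(m[1],2)))
    print(f,o)
```

```text
top2 [(23, 0, 0.93), (23, 1, 0.97), (0, 0, 1.0)]
top4 [(-23, -2, 0.93), (-22, -3, 0.95), (0, 0, 1.0)]
top5 [(-37, -4, 0.9), (-39, -4, 0.92), (-9, 0, 0.85)]
top6 [(-38, -3, 0.89), (-49, -4, 0.95), (-9, -1, 0.85)]
```

Request:
arm_command([
  {"x": 0,"y": 0.4,"z": 0,"turn": -0.03},
  {"x": 0,"y": 0.7,"z": 0,"turn": -0.06},
  {"x": 0.05,"y": 1.0,"z": 0,"turn": -0.09},
])

```text
clock: 17.65
tcp_pos: [0.4674, -0.1302, 0.0763]
tcp_rot: [-0.001, 0.984, 0.176, -0.001]
wrist_force: [-3.0, 5.7, 4.6]
finger_gap: 0.0264
grip_force: 3.1
```

Run:
```python
from h import *
plan(.2,1);favg(2);print(ctrl.sense()['grip_force'])
I=cv2.resize(ctrl.snapshot('top')[150:260,170:350,::-1],None,fx=4,fy=4)
T=cv2.imread('pics/top3.png')
for x0,x1,y0,y1 in((290,320,115,230),(358,384,115,230)):
        r=cv2.matchTemplate(I[y0-12:y1+12,x0-110:x1+40],T[y0:y1,x0:x1],cv2.TM_CCOEFF_NORMED); m=cv2.minMaxLoc(r); print(m[3][0]-110)
```

```text
t 17.65 p [ 0.4674 -0.1302  0.0763] th 3.477 r 0.1193 toolx 0.354 Ft,Fr,Fz [-6.4   0.9   4.62] gap 0.0264
1 [0.17 2.38] -0.181
Ft avg -4.95 [-5.03 -4.88]
2.2968102244340116
-38
-50
```

Request:
arm_command([
  {"x": 0,"y": 0.3,"z": 0,"turn": -0.03},
  {"x": 0,"y": 0.6,"z": 0,"turn": -0.05},
])

```text
clock: 17.97
tcp_pos: [0.4694, -0.1356, 0.0762]
tcp_rot: [-0.001, 0.98, 0.201, -0.001]
wrist_force: [-3.2, 6.2, 4.8]
finger_gap: 0.0263
grip_force: 3.3
```

```bash
cat >> h.py <<'E'
def jaw():
    o=[]
    T=cv2.resize(cv2.imread('pics/top3.png'),None,fx=2,fy=2,interpolation=2)
    A=np.mean([ctrl.snapshot('top').astype(float) for _ in range(3)],0).astype(np.uint8)
    I=cv2.resize(cv2.resize(A[150:260,170:350,::-1],None,fx=4,fy=4),None,fx=2,fy=2,interpolation=2)
    for x0,x1,y0,y1 in((580,640,230,460),(716,768,230,460)):
        r=cv2.matchTemplate(I[y0-24:y1+24,x0-220:x1+80],T[y0:y1,x0:x1],cv2.TM_CCOEFF_NORMED); m=cv2.minMaxLoc(r); o.append((m[3][0]-220)/2)
    print('pad,plate px',o)
E
python3 - <<'E'
from h import *
plan(-.8,8);favg(1);jaw();print(ctrl.sense()['grip_force'])
E
```

```text
t 17.97 p [ 0.4694 -0.1356  0.0762] th 3.525 r 0.1193 toolx 0.405 Ft,Fr,Fz [-6.97  0.67  4.78] gap 0.0263
1 [ 0.07 -1.19] 0.121
2 [ 0.27 -2.37] 0.221
3 [ 0.59 -3.52] 0.321
4 [ 1.02 -4.63] 0.421
5 [ 1.56 -5.7 ] 0.521
6 [ 2.21 -6.7 ] 0.621
7 [ 2.95 -7.64] 0.721
8 [ 3.79 -8.49] 0.821
Ft avg -5.79 [-5.79]
pad,plate px [-38.0, -51.0]
2.5207357703038724
```

Request:
arm_command([
  {"x": 0.05,"y": -0.6,"z": 0,"turn": 0.06},
  {"x": 0.07,"y": -1.3,"z": 0,"turn": 0.12},
  {"x": 0.27,"y": -2.5,"z": 0,"turn": 0.22},
  {"x": 0.6,"y": -3.6,"z": 0,"turn": 0.32},
  {"x": 1.0,"y": -4.7,"z": 0,"turn": 0.42},
  {"x": 1.55,"y": -5.8,"z": 0,"turn": 0.52},
  {"x": 2.2,"y": -6.8,"z": 0,"turn": 0.62},
  {"x": 2.95,"y": -7.7,"z": 0,"turn": 0.72},
  {"x": 3.8,"y": -8.6,"z": 0,"turn": 0.82},
  {"x": 4.2,"y": -9.1,"z": 0,"turn": 0.87},
  {"x": 4.2,"y": -9.1,"z": 0,"turn": 0.87},
])

```text
clock: 19.08
tcp_pos: [0.4732, -0.0381, 0.0763]
tcp_rot: [0.002, 0.972, -0.233, 0.001]
wrist_force: [0.4, 0.2, 0.8]
finger_gap: 0.026
grip_force: 0.0
```

Run:
```python
from h import *
plan(-.02,1);favg(2);jaw()
```

```text
t 19.08 p [ 0.4732 -0.0381  0.0763] th 2.681 r 0.1192 toolx -0.47 Ft,Fr,Fz [-0.36 -0.3   0.75] gap 0.026
1 [-0.03 -0.24] 0.01
Ft avg 2.18 [1.92 2.44]
pad,plate px [-38.0, -49.5]
```

Request:
arm_command([
  {"x": 0,"y": -0.15,"z": 0,"turn": 0.01},
  {"x": 0,"y": -0.3,"z": 0,"turn": 0.02},
  {"x": 0,"y": -0.3,"z": 0,"turn": 0.02},
])

```text
clock: 19.58
tcp_pos: [0.4728, -0.0371, 0.0763]
tcp_rot: [0.002, 0.97, -0.243, -0.001]
wrist_force: [-4.7, -7.9, 3.5]
finger_gap: 0.0268
grip_force: 4.8
```

Run:
```python
from h import *
plan(-.02,1);favg(2)
```

```text
t 19.58 p [ 0.4728 -0.0371  0.0763] th 2.676 r 0.12 toolx -0.491 Ft,Fr,Fz [9.22 0.66 3.53] gap 0.0268
1 [ 0.05 -0.24] -0.006
Ft avg 9.92 [10.59  9.26]
```

Request:
arm_command([
  {"x": 0,"y": 0.25,"z": 0,"turn": 0},
  {"x": 0,"y": 0.5,"z": 0,"turn": 0},
  {"x": 0,"y": 0.5,"z": 0,"turn": 0},
])

```text
clock: 19.93
tcp_pos: [0.4725, -0.0385, 0.0764]
tcp_rot: [-0.0, 0.97, -0.241, 0.0]
wrist_force: [-0.1, 0.3, -0.4]
finger_gap: 0.0264
grip_force: 0.0
```

Request:
arm_command([
  {"x": 0,"y": 0,"z": 0,"turn": 0},
  {"x": 0,"y": 0,"z": 0,"turn": 0},
  {"x": 0,"y": 0,"z": 0,"turn": 0},
  {"x": 0,"y": 0,"z": 0,"turn": 0},
], gripper=0.6)

```text
clock: 20.27
tcp_pos: [0.4723, -0.0381, 0.0763]
tcp_rot: [-0.0, 0.971, -0.241, 0.0]
wrist_force: [0.2, 0.4, -0.6]
finger_gap: 0.0514
grip_force: 0.0
```

Request:
arm_command([
  {"x": 0,"y": 0,"z": -1.5,"turn": 0},
  {"x": 0,"y": 0,"z": -4,"turn": 0},
  {"x": 0,"y": 0,"z": -7,"turn": 0},
  {"x": 0,"y": 0,"z": -10,"turn": 0},
  {"x": 0,"y": 0,"z": -12,"turn": 0},
  {"x": 0,"y": 0,"z": -12,"turn": 0},
])

```text
clock: 20.77
tcp_pos: [0.4747, -0.0385, 0.2001]
tcp_rot: [-0.001, 0.97, -0.241, 0.004]
wrist_force: [0.8, 0.3, -0.5]
finger_gap: 0.0511
grip_force: 0.0
```

Run:
```python
from h import *
plan(0,1);jaw()
a=cv2.resize(ctrl.snapshot('top')[140:270,160:360,::-1],None,fx=2.9,fy=2.9);b=cv2.resize(ctrl.snapshot('wrist')[:,:,::-1],(400,300)); c=cv2.resize(ctrl.snapshot('scene')[130:330,130:400,::-1],(400,300))
w=np.zeros((600,800,3),np.uint8); w[:300,:400]=cv2.resize(a,(400,260))[:260].__class__((0,)) if 0 else cv2.resize(a,(400,300)); w[:300,400:]=b; w[300:,:400]=c
cv2.imwrite('pics/fin.png',w)
```

```text
t 20.77 p [ 0.4747 -0.0385  0.2001] th 2.679 r 0.1176 toolx -0.487 Ft,Fr,Fz [-0.57 -0.57 -0.48] gap 0.0511
1 [-0.19  0.  ] -0.025
pad,plate px [-38.0, -49.5]
```

View pics/fin.png

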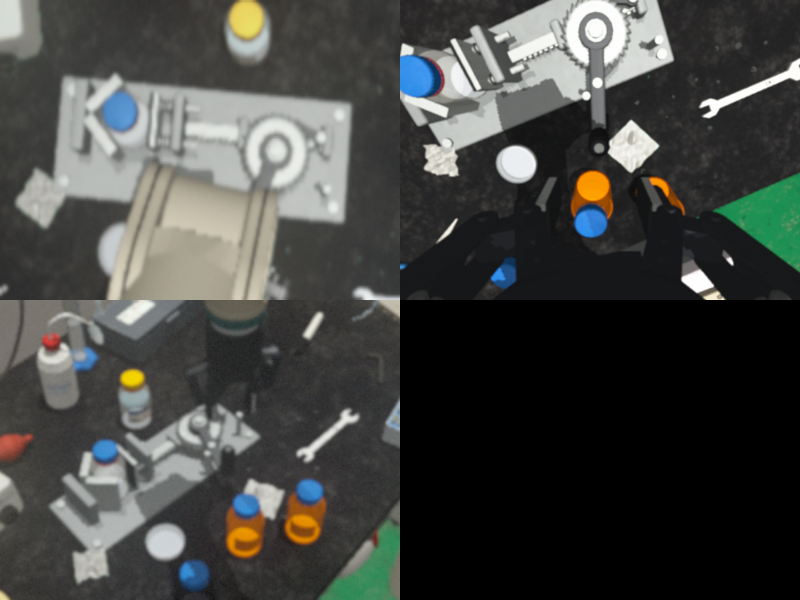

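The final pictures show the bottle upright and pressed into the V-block by the pad, and the lever against the home post. The gripper is clear above the knob and the bystanders haven't moved.

```bash
python3 -c "
from rig import ctrl
print(ctrl.hand_in())"
```

```text
the job is handed in; nothing more can be done
None
```

The bottle is clamped upright in the V-block and the job is handed in at about 21 s. I stopped the last working stroke at 6.5–7 N, slightly over the 6 N asked. The pad stayed pushed back about 7 mm by my image estimate, short of the 9–15 mm you gave. The lever is at its home stop, the gripper is clear, and the other things on the bench look untouched.

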